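# Touch off a sample block, then seat the pin in its reference bore

### The job

The aluminium block was put down a little off-centre and askew on its grey fixture plate: find where it really sits by touching it off with the orange-headed steel pin. Rest the shank of the pin gently (a light push of a few newtons, never a hard one) for about a second against the block's long side face next to the blue strip, first near the yellow-strip end and then near the other end, and then against the middle of the end face next to the yellow strip. Then put the pin upright and fully home in the red-ringed bore in the block's top and let go, leaving the carton, jar and marker where they are.

Things in the scene. Friction and masses are not known exactly. Their poses are not given: they have to be found in the camera images.
- nest: Grey fixture plate fixed to the bench, 170 (x) x 140 (y) x 8 mm; origin at the centre of its underside, on the bench, z up. A blue strip lies along its -y edge, a yellow strip along its +x edge. On it, held fast on a black pad, stands an aluminium block 90 (x) x 60 (y) x 45 mm, its top 53 mm above the bench; the block's own pose is not measured.
- block_nominal (a point): Fixed to the plate: where the centre of the block's top would be if it were centred and square. The block's true centre is up to 9 mm off in plate x and up to 9 mm in plate y, and it is turned up to 0.1 rad either way; it stands level and does not shift when touched. Nothing gives: each mm driven past first contact adds some 4 to 20 N, so creep in.
- bore_nominal (a point): Fixed to the plate: where the bore's mouth would be if the block were centred and square. In the block's own frame (from its centre, axes turned with it) the bore is at x = -25, y = +12 mm: round, 14 mm diameter, 30 mm deep, sharp-edged, ringed in red, floor 23 mm above the bench. Small dark discs on the top are only marks, not holes.
- blue_face (a point): Fixed to the plate: nominal middle of the block's long face by the blue strip (the block's -y face), half-way up. Touch this face first about 30 mm towards plate +x from here, then about 30 mm towards -x, with the pin upright, its tip 15 to 45 mm above the bench.
- yellow_face (a point): Fixed to the plate: nominal middle of the block's end face by the yellow strip (the block's +x face), half-way up. The third touch belongs here, with the pin upright, its tip 15 to 45 mm above the bench.
- pin_head (a point): Centre of the touch-off pin's orange square head (22 x 22 x 40 mm tall, axes along its sides, z up the pin); grip it here. Below the head is a round steel shank 12 mm in diameter, 50 mm long. The whole loose pin is 90 mm tall, 90 g.
- pin_tip (a point): The lowest point of the pin's shank, whose end is a half-ball of 6 mm radius, 70 mm below the head's centre on the pin's axis.
- stand: White block 70 x 70 x 40 mm tall on a 90 x 90 x 3 mm foot, fixed to the bench, in which the pin stands at the start, loose, in a round hole 14 mm in diameter and 30 mm deep (so the pin's tip is 10 mm and the head's centre 80 mm above the bench). Origin at the centre of the underside.
- carton_mid (a point): Bystander: centre of a small white and grey carton 60 x 60 x 100 mm tall, loose.
- bottle_mid (a point): Bystander: centre of an amber jar with a black cap, 52 mm in diameter, 95 mm tall, loose.
- marker_mid (a point): Bystander: middle of a white marker with a red cap lying along its y axis, 140 mm long, 18 mm thick, loose.
There are look-alikes about, which are no part of the job. Leave any black look-alike of the part that bears pin_head alone. Of the things shaped like the nest, the grey one is meant.

How it is judged:
On the way, in this order (a step that is already met when the one before it is completed fails the run):
1. the pin's shank rests gently (1 to 10 N for 0.3 s) against the long face by the blue strip, towards the yellow-strip end (over 10 mm from the middle) (contact force between pin and block between 1 and 10 N and z of pin_tip in the frame of nest between 0.012 and 0.049 m and y of pin_tip in the frame of nest below -0.02 m and x of pin_tip in the frame of nest between 0.01 and 0.055 m), for 0.3 s.
2. then likewise against the same face towards its other end (over 10 mm from the middle) (contact force between pin and block between 1 and 10 N and z of pin_tip in the frame of nest between 0.012 and 0.049 m and y of pin_tip in the frame of nest below -0.02 m and x of pin_tip in the frame of nest between -0.055 and -0.01 m), for 0.3 s.
3. then likewise against the end face by the yellow strip, within 28 mm of the plate's middle line (contact force between pin and block between 1 and 10 N and z of pin_tip in the frame of nest between 0.012 and 0.049 m and x of pin_tip in the frame of nest above 0.037 m and y of pin_tip in the frame of nest between -0.028 and 0.028 m), for 0.3 s.
At the end, for the whole second after the job is handed in: The pin stands released, at rest and upright (within 0.12 rad) in the red-ringed bore, its tip within 5 mm of the bore's floor (z of pin_tip in the frame of nest between 0.018 and 0.028 m and x of pin_tip in the frame of nest between -0.042 and -0.008 m and y of pin_tip in the frame of nest between -0.006 and 0.03 m and angle between pin_tip's own z axis and vertical below 0.12 rad and linear speed of pin below 0.02 m/s and contact force between pin and the fingers below 0.1 N); the robot touches nothing.
It fails at once if the pin presses on the plate or block with more than 18 N (contact force between pin and block above 18 N or contact force between pin and nest above 18 N).
It fails at once if the fingers or arm push on the plate or block with more than 5 N (contact force between any of the fingers, the arm and nest above 5 N or contact force between any of the fingers, the arm and block above 5 N).
It fails at once if the carton is moved by more than 15 mm (distance of carton_mid from where it was at the start of the episode above 0.015 m).
It fails at once if the jar is moved by more than 15 mm (distance of bottle_mid from where it was at the start of the episode above 0.015 m).
It fails at once if the marker is moved by more than 15 mm (distance of marker_mid from where it was at the start of the episode above 0.015 m).
It also fails if it takes over 72 s, if anything falls off the work surface, if the arm or the gripper's body presses on something with over 40 N, if the wrist force passes 120 N, or if a joint passes its speed limit or range.

### The arm

A 7-joint arm with a two-finger parallel gripper is mounted at the origin on the work surface. World frame = base frame: x ahead of the robot, y to its left, z up, the work surface at z = 0. Lengths are in m, angles in rad, forces in N, time in s.
With the tool pointing down it reaches from about 0.425 to 0.925 m from the base axis. Payload 6.8 kg.
Tool frame: the origin (TCP) lies at the very end of the fingers, on their centre line; the grasp point (between the pads) lies 19 mm behind it (tcp_to_grasp is the distance from the TCP to the grasp point, in m); z points along the fingers, y is the direction in which the jaws open and shut (so a half turn about z gives the same grasp; the last joint's range is limited). The gripper opens to 85 mm and grips with 20 to 120 N. Pads are 22 mm wide; open, the fingers measure 114 mm over their backs; the gripper's body (76 mm by 85 mm) begins 54 mm behind the grasp point. The pads swing forward as they close: fully open they stand 13 mm farther back than shut.
Start: joints at [-1.302, 0.477, 0.022, 1.555, -0.011, 1.109, -0.083], TCP at [0.248, 0.628, 0.231] pointing down, gripper open.
Joint ranges: [-2.96, 2.96], [-0.34, 2.1], [-1.41, 1.46], [0.24, 2.44], [-1.37, 4.51], [0.17, 1.92], [-2.96, 2.96]. Speed limits (rad/s): [2.39, 2.39, 3.14, 3.14, 3.14, 3.14, 3.14].

### API

Orientations are given as a unit quaternion [w, x, y, z].
In Python, from station import * gives the robot as it stands.
- The arm moves only by the tool apply_moves, never from a script. Its argument "increments" is one flat list of numbers, 5 for each row, row after row: the finger opening in mm, from 0 to 85.4, then the shift along the tool's x, y, z in mm, then the turn about the tool's z in degrees. In form: [claw, tx, ty, tz, roll, claw, tx, ty, tz, roll, ...]. A call has 1 to 12 rows; each row shifts and turns the pose as measured when the row begins, along the tool's axes as they then stand; what a row does not reach is not made up. A row lasts 1/8 s, in which the tool goes at most 62.5 mm and 10.7 degrees, less where a joint would pass 70% of its speed; a pose out of reach is approached as far as the arm can. A call with a gripper value outside its range is refused whole. The fingers move at their own pace and stop on an object; "squeeze" is the grip in N (left out, the last holds). Time passes only in rows, so rows that do not move let the fingers close. It gives the time, the measured TCP pose, the force and the opening at its end, in the units of the state.
- get_obs(): the state, without advancing time (a new reading comes with each control period).
- read_camera(name): name is "side" or "top" or "wrist"; returns (picture, depth): 400x640x3 uint8, blue, green, red; 400x640 float32, m along the optical axis (not along the pixel's ray), 0 where there is no reading.
- get_calibration(name): a dict with "mtx" (3x3 intrinsics, pixels), "camera_from_world" (4x4, takes a point from world to camera coordinates); the wrist camera has in their place "T_tool_cam" (4x4, takes a point from camera to tool coordinates, whose origin is the TCP and whose axes are the flange's). Camera axes: x right, y down, z forward; pixel columns grow to the right and rows downward; lengths in m; the calibration is good to about 2 mm. A picture is of the moment at which its call begins: read the wrist's pose just before it. get_calibration takes no time and is no camera call.
- hand_in(): hands the job in, once; it reports no verdict.
Trained networks look in the newest picture that a camera, given by its name, has taken for a name from the list of things; names that differ only in an ending like _2 or _b are one class to them, and where a whole thing is asked for, a point or a joint stands for the part that bears it (a point fixed in the world has none). Each returns a list of dicts, best first, with "p" (0 to 1); they miss things now and then, are a little off and sometimes report something else, mostly with a low value. They report only what shows in the picture. A call takes as long as a camera call. They do not tell look-alikes from the thing itself.
- outline_of(camera, thing): "pixels" (400x640 bool, what is visible of it) and "extent" ([centre column, centre row, width, height] in pixels, round what is visible of it).
The state is a dict: "t": time; "q": joint angles; "joint_vel": joint speeds; "joint_torque": joint torques, N m; "eef_pos": TCP position; "tool_rot": TCP orientation; "contact_force": force on the tool from outside, world axes, zero at the start; "torque": the same for the moment, N m; "gripper_width": opening from 0.0 (shut) to 1.0 (fully open).
Only numpy, scipy, OpenCV 4.12 (cv2) and the standard library are available. Lean on these libraries where they do the work, as an engineer would, in place of code of your own. Each camera call takes 0.05 s, during which the arm holds its last target.

## Working session

There is one attempt and no reset: what is moved stays moved. The work goes in short steps, Python scripts to look and compute and a tool call to move; the robot and the scene stay as the last step left them, time stands still between calls to the robot, and variables do not carry over. Pictures are saved under pics/ and viewed, and the job is handed in when it is done.

Besides the shell and the picture viewer there is one more tool, called after "Call:" as name(argument=value, ...) on one line, values as JSON. apply_moves: Moves the arm, as the interface text tells. Its arguments: {"type":"object","properties":{"increments":{"type":"array"},"squeeze":{"type":"number"}},"required":["increments"]}

```bash
mkdir -p pics; ls; python3 - <<'E'
from station import *
import cv2
o=get_obs();print(o)
for n in ["side","top","wrist"]:
    p,d=read_camera(n);cv2.imwrite(f"pics/{n}0.png",p);print(get_calibration(n))
E
```

```text
pics
{'t': 0.0, 'q': array([-1.30212972,  0.47778642,  0.02233574,  1.55644876, -0.01151979,
        1.10930415, -0.08309158]), 'joint_vel': array([-6.34457855e-04, -1.23460151e-03, -9.13080520e-04, -3.01680265e-04,
        1.59634553e-03,  2.49258347e-05,  6.99672663e-04]), 'joint_torque': array([-6.62956222e-05, -5.96434522e+01,  1.60789076e+00, -2.81192476e+01,
        1.25276449e-02,  9.23612126e-03,  3.23968436e-05]), 'eef_pos': array([0.24813129, 0.62710134, 0.23033595]), 'tool_rot': array([-1.13285886e-04,  1.87258803e-01,  9.82310192e-01, -9.02324404e-04]), 'contact_force': array([-0.00949212, -0.01900586, -0.07653373]), 'torque': array([ 0.0079169 , -0.02023824, -0.04399408]), 'gripper_width': 0.9998077402466585}
{'mtx': array([[459.85780572,   0.        , 312.60494819],
       [  0.        , 459.85780572, 198.00479501],
       [  0.        ,   0.        ,   1.        ]]), 'camera_from_world': array([[ 0.99912969, -0.0416637 , -0.00199826, -0.59490444],
       [-0.03266826, -0.75182631, -0.65855143,  0.08660069],
       [ 0.02593534,  0.65804357, -0.75253307,  1.09244857],
 
[... 406 characters left out ...]
562e-01],
       [ 1.20977046e-01,  7.92733440e-04, -9.92654988e-01,
         1.09199281e+00],
       [ 0.00000000e+00,  0.00000000e+00,  0.00000000e+00,
         1.00000000e+00]])}
{'mtx': array([[321.45475589,   0.        , 318.98419175],
       [  0.        , 321.45475589, 196.00713589],
       [  0.        ,   0.        ,   1.        ]]), 'T_tool_cam': array([[-7.30319579e-04, -9.44217241e-01, -3.29322438e-01,
         8.32054477e-02],
       [ 9.99999633e-01, -8.37161782e-04,  1.82627329e-04,
        -8.10303614e-05],
       [-4.48136032e-04, -3.29322184e-01,  9.44217506e-01,
        -1.41608767e-01],
       [ 0.00000000e+00,  0.00000000e+00,  0.00000000e+00,
         1.00000000e+00]])}
```

View pics/side0.png

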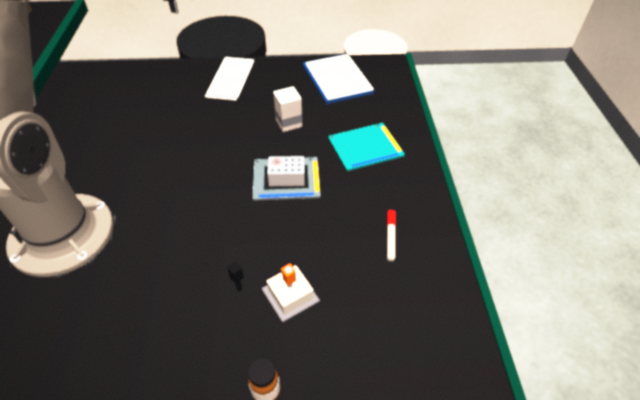

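View pics/top0.png

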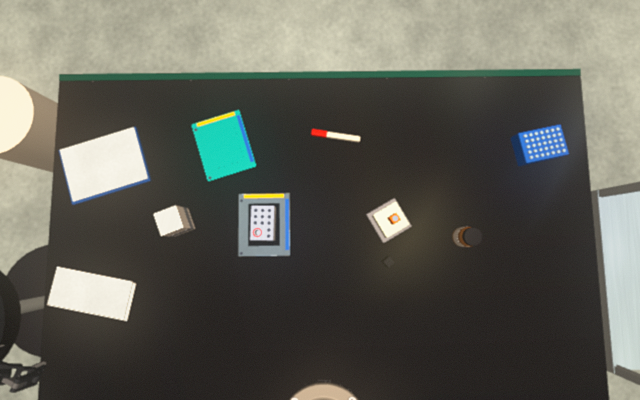

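View pics/wrist0.png

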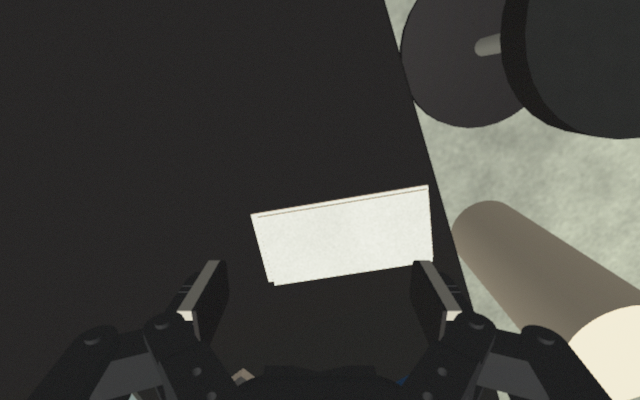

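The pin with the orange head stands in the white stand at top (393,218) / side (288,270). The black one at top (389,262) is the look-alike. The grey plate is at top (264,224), with the cyan plate at (224,145) as its look-alike. I'll confirm with a crop and measure.

```bash
cat > h.py <<'E'
from station import *
import numpy as np, cv2
from scipy.spatial.transform import Rotation as R
def Twt():
    o=get_obs();q=np.array(o["tool_rot"]);T=np.eye(4)
    T[:3,:3]=R.from_quat(q[[1,2,3,0]]).as_matrix();T[:3,3]=o["eef_pos"];return T
def cam(n):
    c=get_calibration(n)
    if n=="wrist": W=Twt()@c["T_tool_cam"]
    else: W=np.linalg.inv(c["camera_from_world"])
    return c["mtx"],W
def ray(K,W,uv,z):
    uv=np.atleast_2d(uv).astype(float)
    r=np.c_[(uv-K[:2,2])/[K[0,0],K[1,1]],np.ones(len(uv))]@W[:3,:3].T
    s=(z-W[2,3])/r[:,2];return W[:3,3]+r*s[:,None]
def proj(K,W,P):
    P=np.atleast_2d(P);c=(P-W[:3,3])@W[:3,:3];p=c@K.T;return p[:,:2]/p[:,2:]
def axyaw(T=None):
    T=Twt() if T is None else T
    return np.degrees(np.arctan2(T[1,0],T[0,0])),np.degrees(np.arctan2(T[1,1],T[0,1]))
E
python3 - <<'E'
from h import *
a={}
for n in ["top","side"]:
    p,d=read_camera(n);K,W=cam(n)
    for th,z in [("pin_head",.08),("nest",.008),("stand",.02),("carton_mid",.05),("bottle_mid",.05),("marker_mid",.01)]:
        for r in outline_of(n,th)[:3]:
            e=r["extent"]
            print(n,th,round(r["p"],2),np.round(e,1),ray(K,W,[e[:2]],z).round(3))
            if n=="top" and th in("nest","stand"):
                c=cv2.minAreaRect(cv2.findContours(r["pixels"].astype(np.uint8),0,2)[0][0].astype(np.float32));print("  rect",c)
    if n=="top":
        c1=cv2.resize(p[185:270,225:305],None,fx=5,fy=5,interpolation=2);c2=cv2.resize(p[185:270,355:435],None,fx=5,fy=5,interpolation=2)
        cv2.imwrite("pics/crop1.png",np.hstack([c1,c2]))
E
```

```text
top pin_head 0.67 [387.6 262.3  15.   11.2] [[ 0.43  -0.166  0.08 ]]
top pin_head 0.57 [265.6 223.4  52.8  65.5] [[0.532 0.143 0.08 ]]
top nest 0.73 [262.9 224.8  57.   60.3] [[0.531 0.159 0.008]]
  rect ((263.0, 224.0), (62.0, 52.0), 90.0)
top nest 0.56 [226.1 146.8  65.2  71.4] [[0.749 0.264 0.008]]
  rect ((223.87156677246094, 145.23854064941406), (59.19367599487305, 51.14792251586914), 73.3007583618164)
top stand 0.6 [388.6 220.4  45.5  43.7] [[ 0.539 -0.182  0.02 ]]
  rect ((388.73529052734375, 220.05880737304688), (34.12821960449219, 33.09922409057617), 59.036251068115234)
top stand 0.37 [267.2 224.2  53.   66. ] [[0.532 0.146 0.02 ]]
  rect ((264.0, 224.5), (63.0, 52.0), 90.0)
top carton_mid 0.87 [172.1 222.9  36.8  24.5] [[0.537 0.393 0.05 ]]
top carton_mid 0.73 [335.1 135.4  51.7   6.6] [[ 0.768 -0.04   0.05 ]]
top bottle_mid 0.72 [395.4 219.1  12.   11.1] [[ 0.541 -0.195  0.05 ]]
top marker_mid 0.69 [335.6 136.1  52.8   6.8] [[ 0.776 -0.042  0.01 ]]
side pin_head 0.53 [234.8 276.4  19.3  27.8] [[ 0.432 -0.183  0.08 ]]
side pin_head 0.27 [290.4 295.3  55.   52.2] [[ 0.543 -0.23   0.08 ]]
side nest 0.77 [287.  179.6  66.   42.5] [[0.535 0.149 0.008]]
side nest 0.66 [366.2 147.1  72.   43.6] [[0.756 0.264 0.008]]
side stand 0.84 [290.1 296.   56.4  53.6] [[ 0.54  -0.198  0.02 ]]
side carton_mid 0.62 [286.3 180.6  65.6  45.4] [[0.535 0.105 0.05 ]]
side carton_mid 0.61 [288.4 109.2  32.7  42.5] [[0.542 0.388 0.05 ]]
side bottle_mid 0.77 [263.  378.6  30.8  42.8] [[ 0.491 -0.378  0.05 ]]
side bottle_mid 0.73 [391.5 236.7  13.2  50.3] [[ 0.768 -0.077  0.05 ]]
side marker_mid 0.84 [391.8 238.2  14.4  47.5] [[ 0.778 -0.052  0.01 ]]
side marker_mid 0.58 [286.6 178.7  67.2  41.4] [[0.534 0.15  0.01 ]]
```

View pics/crop1.png

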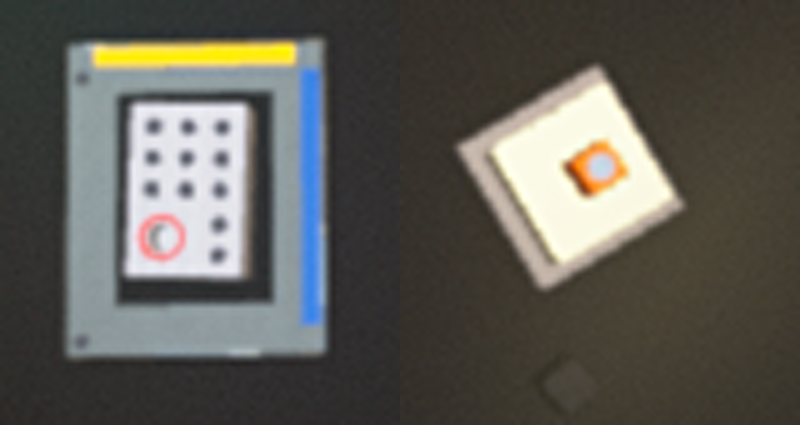

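Top crop: grey plate (left), red-ringed bore on the block at about top (257,232). The orange head is at about top (394.6,218) in the white stand, and the dark look-alike is below it at (389,262). I'll move over the orange pin for a close wrist view.

```bash
python3 - <<'E'
from h import *
K,W=cam("top");print(ray(K,W,[[394.6,217.5]],.1), ray(K,W,[[257,232]],.053))
T=Twt();print(T.round(3),axyaw())
for w in ([.45,.45,.23],[.54,.0,.23],[.540,-.19,.20]):
    print(w,(T[:3,:3].T@(np.array(w)-T[:3,3])*1e3).round(0))
E
```

```text
[[ 0.54196447 -0.18412924  0.1       ]] [[0.5105682  0.16860234 0.053     ]]
[[-0.93   0.368  0.     0.248]
 [ 0.368  0.93   0.     0.628]
 [-0.     0.    -1.     0.231]
 [ 0.     0.     0.     1.   ]] (np.float64(158.40959237090573), np.float64(68.40959237091882))
[0.45, 0.45, 0.23] [-253.  -91.    1.]
[0.54, 0.0, 0.23] [-502. -476.    1.]
[0.54, -0.19, 0.2] [-572. -653.   31.]
```

Call:
apply_moves(increments=[85,-42,-15,0,0,85,-42,-15,0,0,85,-42,-15,0,0,85,-42,-15,0,0,85,-42,-15,0,0,85,-42,-15,0,0,85,-25,-39,0,0,85,-25,-39,0,0,85,-25,-39,0,0,85,-25,-39,0,0,85,-25,-39,0,0,85,-25,-39,0,0], squeeze=40)

```text
t: 2.35
eef_pos: [0.5109, 0.1703, 0.2308]
tool_rot: [0.001, 0.183, 0.983, 0.003]
contact_force: [0.3, -0.4, 0.1]
gripper_width: 0.995
```

```bash
python3 - <<'E'
from h import *
K,W=cam("wrist");p,d=read_camera("wrist");cv2.imwrite("pics/w1.png",p);np.savez("pics/w1.npz",K=K,W=W)
T=Twt();print(get_obs()["joint_vel"].round(3))
print((T[:3,:3].T@(np.array([.542,-.184,.2])-T[:3,3])*1e3).round(0))
E
```

```text
[-0.027  0.01   0.003 -0.017  0.015  0.009 -0.132]
[-155. -311.   31.]
```

View pics/w1.png

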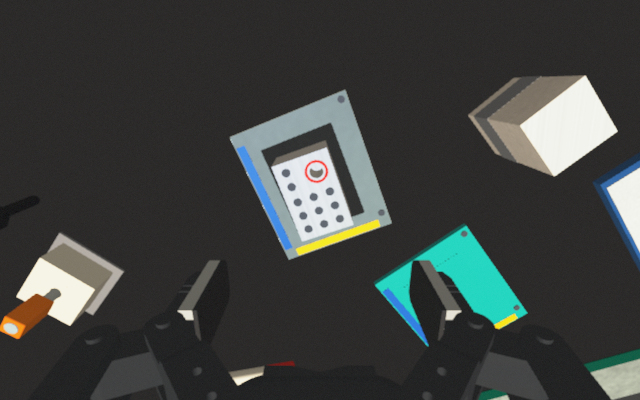

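Wrist view shows the plate (corners about (231,137), (346,90), (391,222), (289,259)) and the block with its bore ring at (316,171). I'll enlarge it to measure.

```bash
python3 - <<'E'
import cv2
p=cv2.imread("pics/w1.png");cv2.imwrite("pics/w1c.png",cv2.resize(p[85:265,225:400],None,fx=3.3,fy=3.3,interpolation=2))
E
```

```text
(no output)
```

View pics/w1c.png

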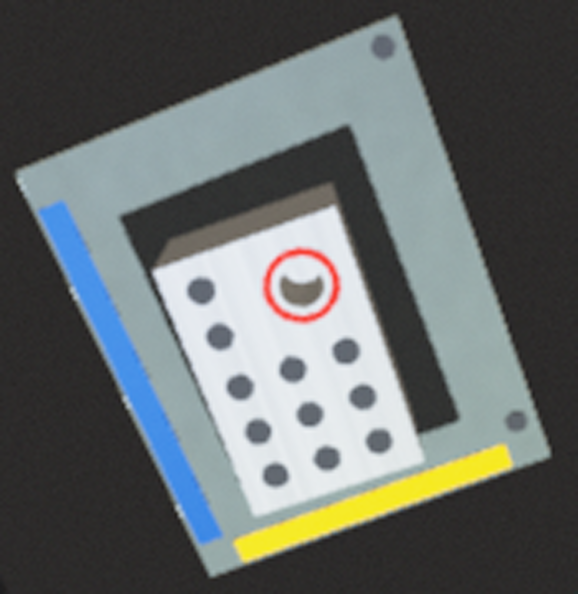

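Call:
apply_moves(increments=[85,-20,-39,0,0,85,-20,-39,0,0,85,-20,-39,4,0,85,-19,-39,4,0,85,-19,-39,4,0,85,-19,-39,5,0,85,-19,-39,5,0,85,-19,-38,5,0,85,0,0,0,0])

```text
t: 3.52
eef_pos: [0.5445, -0.1951, 0.2048]
tool_rot: [0.004, 0.188, 0.982, 0.001]
contact_force: [-0.8, 1.3, -0.1]
gripper_width: 0.999
```

```bash
cat > fit.py <<'E'
from h import *
from scipy.optimize import least_squares
def rect(K,W,uv,size,z,signs):
    s=np.array(signs)*np.array(size)/2
    def P(x):
        c,n=np.cos(x[2]),np.sin(x[2]);return np.c_[s@np.array([[c,n],[-n,c]])+x[:2],np.full(len(s),z)]
    g=ray(K,W,uv,z)[:,:2]
    x0=np.r_[g.mean(0),0]
    r=least_squares(lambda x:(proj(K,W,P(x))-uv).ravel(),x0)
    return r.x,r.fun.reshape(-1,2)
E
python3 - <<'E'
from fit import *
f=np.load("pics/w1.npz");K,W=f["K"],f["W"]
o=np.array([225,85]);sg=[(-1,-1),(-1,1),(1,1),(1,-1)]
m=lambda a:(np.array(a)+.5)/3.3-.5+o
n,e=rect(K,W,m([(15,172),(398,15),(550,456),(211,577)]),(.17,.14),.008,sg);print("nest",n.round(4),e.round(1).tolist())
b,e=rect(K,W,m([(154,268),(338,205),(424,463),(258,516)]),(.09,.06),.053,sg);print("block",b.round(4),e.round(1).tolist())
h=ray(K,W,m([(302,286)]),.053)[0,:2];print("ring",h.round(4))
Rm=lambda a:np.array([[np.cos(a),-np.sin(a)],[np.sin(a),np.cos(a)]])
print("bore from block",b[:2]+Rm(b[2])@[-.025,.012])
print("block in nest",Rm(-n[2])@(b[:2]-n[:2]),b[2]-n[2])
K,W=cam("wrist");p,d=read_camera("wrist");cv2.imwrite("pics/w2.png",p);np.savez("pics/w2.npz",K=K,W=W,d=d)
print(axyaw(),get_obs()["eef_pos"])
E
```

```text
nest [0.534  0.1566 0.0052] [[-0.6, -0.1], [0.2, -0.5], [0.8, 0.5], [-0.4, 0.4]]
block [ 0.536   0.1559 -0.0335] [[0.1, 0.3], [0.1, 0.0], [0.7, -0.4], [-0.9, 0.0]]
ring [0.5116 0.1679]
bore from block [0.51142646 0.16869267]
block in nest [ 0.00195908 -0.00075043] -0.03868175252364498
(np.float64(158.45551981835902), np.float64(68.4579710481557)) [ 0.54491968 -0.19267621  0.20486106]
```

View pics/w2.png

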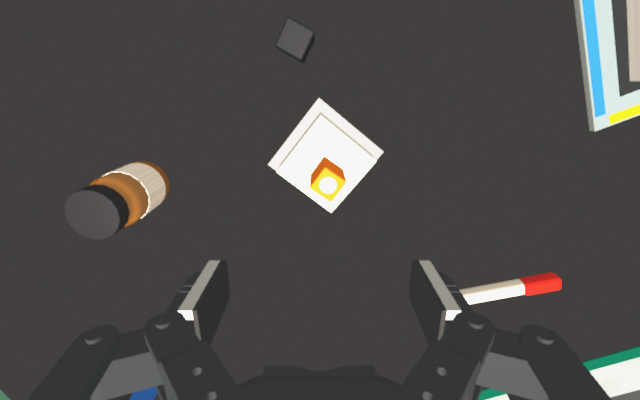

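Orange pin head top is at (328,185) in the stand; the black look-alike lies separately at (296,40), the jar at left (120,205), the marker at right. I'll enlarge the head for its yaw.

```bash
python3 - <<'E'
import cv2
p=cv2.imread("pics/w2.png");cv2.imwrite("pics/w2c.png",cv2.resize(p[145:220,290:365],None,fx=8,fy=8,interpolation=2))
E
```

```text
(no output)
```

View pics/w2c.png

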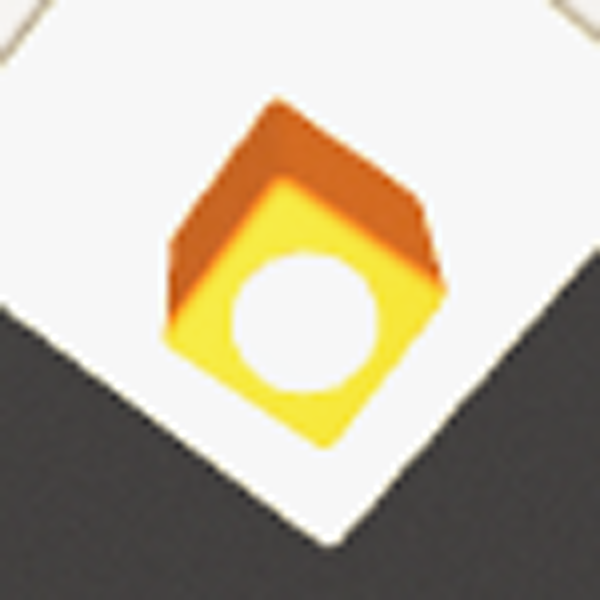

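```bash
python3 - <<'E'
from fit import *
f=np.load("pics/w2.npz");K,W=f["K"],f["W"]
uv=(np.array([(280,175),(445,290),(325,450),(163,335)])+.5)/8-.5+np.array([290,145])
g=ray(K,W,uv,.1);print(g.round(4),g.mean(0))
e=g[1]-g[0];print("side angle",np.degrees(np.arctan2(e[1],e[0])),[np.linalg.norm(g[i]-g[i-1]).round(4) for i in range(4)])
e=g[3]-g[0];print(np.degrees(np.arctan2(e[1],e[0])))
T=Twt();print(axyaw(),(T[:3,:3].T@(np.r_[g.mean(0)[:2],.065]-T[:3,3])*1e3).round(1))
print(get_obs()["q"].round(2))
E
```

```text
[[ 0.5267 -0.1828  0.1   ]
 [ 0.5438 -0.1718  0.1   ]
 [ 0.5552 -0.1891  0.1   ]
 [ 0.5377 -0.1998  0.1   ]] [ 0.54082698 -0.18588597  0.1       ]
side angle 32.695240745323396 [np.float64(0.0202), np.float64(0.0203), np.float64(0.0207), np.float64(0.0205)]
-56.972533294976536
(np.float64(158.45551981835902), np.float64(68.4579710481557)) [  7.3   4.  139.8]
[-0.05  0.35  0.36  1.85 -0.16  0.96  1.57]
```

Call:
apply_moves(increments=[85,7.3,4,0,0,85,0,0,0,9,85,0,0,0,9,85,0,0,0,9,85,0,0,0,9,85,0,0,0,0])

```text
t: 4.32
eef_pos: [0.5394, -0.1728, 0.2052]
tool_rot: [0.002, 0.483, 0.876, 0.006]
contact_force: [0.3, -0.5, -0.5]
gripper_width: 0.993
```

```bash
python3 - <<'E'
from h import *
print(axyaw(),get_obs()["eef_pos"],get_obs()["q"].round(2))
T=Twt();K,W=cam("wrist");p,d=read_camera("wrist");cv2.imwrite("pics/w3.png",p);cv2.imwrite("pics/w3c.png",cv2.resize(p[130:240,260:380],None,fx=5,fy=5,interpolation=2));np.savez("pics/w3.npz",K=K,W=W)
E
```

```text
(np.float64(122.28266707362094), np.float64(32.28044740028391)) [ 0.53938002 -0.17281149  0.20524827] [-0.18  0.35  0.49  1.88 -0.21  0.96  0.97]
```

View pics/w3c.png

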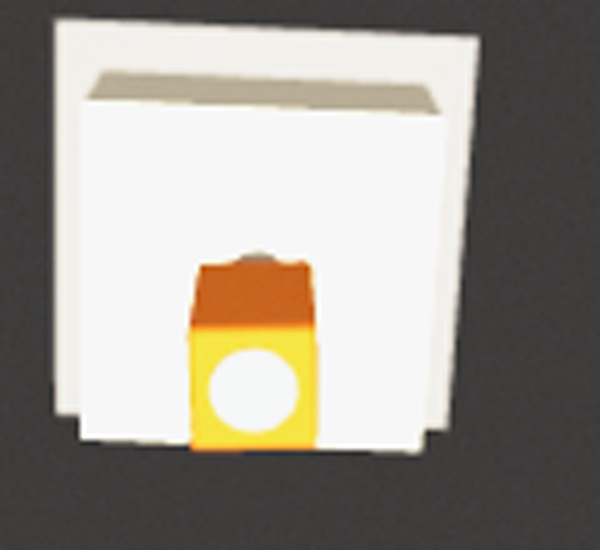

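Head is now square to the tool in the crop, head-top centre about (310.4,207.6). Recompute the offset.

```bash
python3 - <<'E'
from fit import *
f=np.load("pics/w3.npz");K,W=f["K"],f["W"]
uv=(np.array([(190,327),(315,327),(316,449),(190,449)])+.5)/5-.5+np.array([260,130])
g=ray(K,W,uv,.1);print(g.mean(0),[np.linalg.norm(g[i]-g[i-1]).round(4) for i in range(4)])
T=Twt();print(axyaw(),(T[:3,:3].T@(np.r_[g.mean(0)[:2],.063]-T[:3,3])*1e3).round(1))
E
```

```text
[ 0.54164818 -0.18561663  0.1       ] [np.float64(0.0215), np.float64(0.0203), np.float64(0.0215), np.float64(0.021)]
(np.float64(122.38206796153437), np.float64(32.37975505888933)) [-12.5  -6.8 142.2]
```

Call:
apply_moves(increments=[85,-12.5,-6.8,0,0,85,0,0,0,0,85,0,0,25,0,85,0,0,25,0])

```text
t: 4.88
eef_pos: [0.5426, -0.1878, 0.1563]
tool_rot: [0.004, 0.479, 0.878, 0.008]
contact_force: [-0.4, -0.3, -0.5]
gripper_width: 0.996
```

```bash
python3 - <<'E'
from fit import *
T=Twt();print(axyaw(),(T[:3,:3].T@(np.r_[.5416,-.1856,.063]-T[:3,3])*1e3).round(1),T[:3,3],T[:3,2])
E
```

```text
(np.float64(122.74380149105436), np.float64(32.7438439752975)) [ 2.5 -1.3 93.3] [ 0.54264185 -0.18784721  0.15633643] [ 0.01442969  0.00922782 -0.9998533 ]
```

Call:
apply_moves(increments=[85,2,-1.3,20,0,85,0,0,20,0,85,0,0,20,0,85,0,0,16,0,85,0,0,8,0,85,0,0,2,0])

```text
t: 5.62
eef_pos: [0.5409, -0.1872, 0.0659]
tool_rot: [0.003, 0.478, 0.878, 0.007]
contact_force: [0.2, 0.1, 0.1]
gripper_width: 0.998
```

```bash
python3 - <<'E'
from fit import *
T=Twt();print(axyaw(),(T[:3,:3].T@(np.r_[.5416,-.1856,.063]-T[:3,3])*1e3).round(1),T[:3,3],T[:3,2])
E
```

```text
(np.float64(122.85219346991394), np.float64(32.85062991237971)) [1.  1.4 2.9] [ 0.54091612 -0.18721472  0.06589278] [ 0.01259589  0.01015229 -0.99986913]
```

Call:
apply_moves(increments=[85,0.5,1.4,2,0,20,0,0,0,0,20,0,0,0,0,20,0,0,0,0,20,0,0,0,0,20,0,0,0,0,20,0,0,0,0,20,0,0,0,0], squeeze=60)

```text
t: 6.62
eef_pos: [0.5428, -0.1865, 0.0656]
tool_rot: [0.004, 0.478, 0.878, 0.008]
contact_force: [-0.4, 0.0, 0.8]
gripper_width: 0.246
```

```bash
python3 - <<'E'
from fit import *
T=Twt();print(axyaw(),T[:3,3],T[:3,2],get_obs()["contact_force"],get_obs()["gripper_width"])
p,d=read_camera("wrist");cv2.imwrite("pics/w4.png",p)
E
```

```text
(np.float64(122.85109187805999), np.float64(32.85123057196994)) [ 0.54275913 -0.18647577  0.06561996] [ 0.01513611  0.00961302 -0.99983923] [-0.39798669  0.02155479  0.78166759] 0.2462329085216701
```

View pics/w4.png

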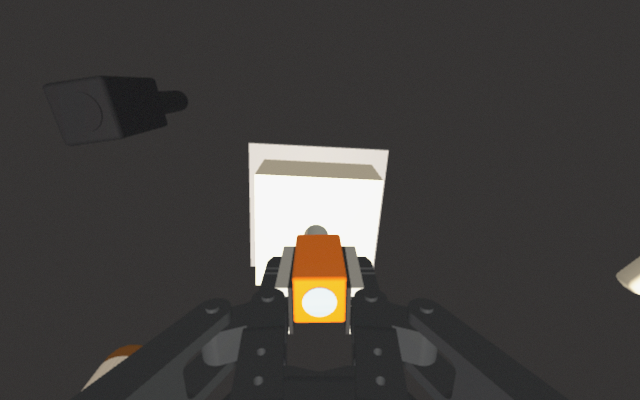

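Gripped (opening ≈21 mm). Lift straight out, then turn the tool square.

Call:
apply_moves(increments=[20,0,0,-8,0,20,0,0,-10,0,20,0,0,-10,0,20,0,0,-12,0,20,0,0,-15,0,20,0,0,-10,0,20,0,0,0,8,20,0,0,0,8,20,0,0,0,8,20,0,0,0,8,20,0,0,0,0])

```text
t: 8.05
eef_pos: [0.5428, -0.187, 0.139]
tool_rot: [0.003, 0.707, 0.707, 0.01]
contact_force: [-0.2, -0.1, -1.2]
gripper_width: 0.246
```

```bash
python3 - <<'E'
from fit import *
T=Twt();print(axyaw(),T[:3,3],T[:3,2],get_obs()["contact_force"],get_obs()["gripper_width"],get_obs()["q"].round(2))
p,d=read_camera("wrist");cv2.imwrite("pics/w5.png",p)
p,d=read_camera("side");cv2.imwrite("pics/s5.png",cv2.resize(p[200:340,220:400],None,fx=4,fy=4))
E
```

```text
(np.float64(89.9436622511317), np.float64(-0.06771785602233095)) [ 0.54283022 -0.18697565  0.13899125] [ 0.01939578  0.01022279 -0.99975962] [-0.23042462 -0.10439065 -1.17420776] 0.2459885941118517 [-0.23  0.47  0.6   1.93 -0.37  0.84  0.57]
```

View pics/w5.png

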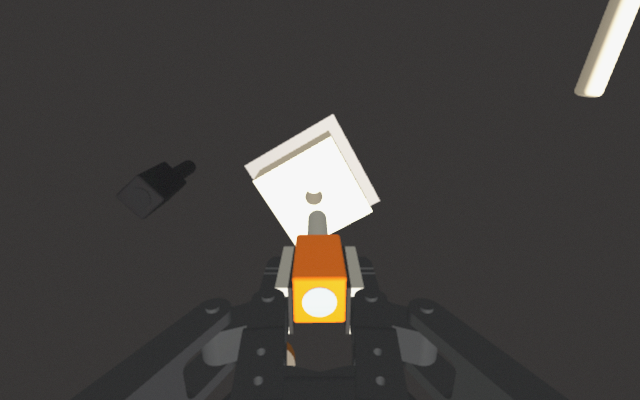

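View pics/s5.png

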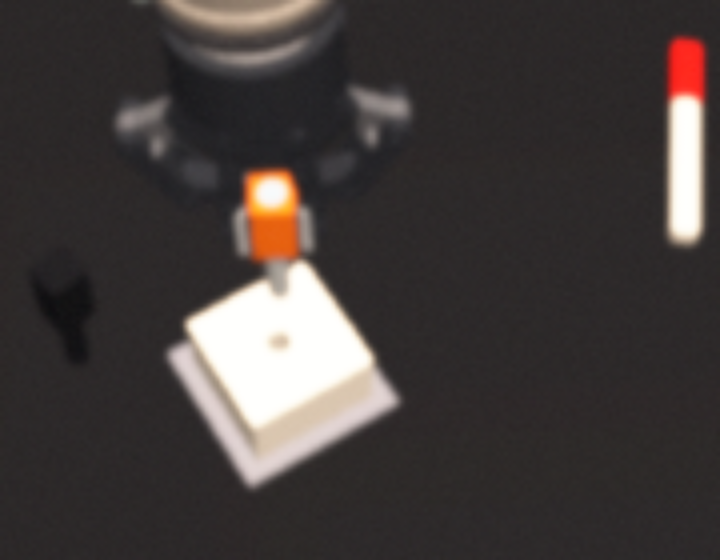

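```bash
python3 - <<'E'
from fit import *
K,W=cam("wrist");T=Twt()
for P in ([0,0,.0496],[0,0,.0556],[0,0,-.0344],[-.011,0,-.0344],[.011,0,-.0344]):
    P=T[:3,:3]@np.array(P)+T[:3,3];print(proj(K,W,P))
p=cv2.imread("pics/w5.png");cv2.imwrite("pics/w5c.png",cv2.resize(p[200:330,270:370],None,fx=5,fy=5,interpolation=2))
E
```

```text
[[316.53148421 221.77064483]]
[[316.58784372 218.12626768]]
[[315.22200779 306.44536394]]
[[315.34384989 328.64200496]]
[[315.09313742 282.96834616]]
```

View pics/w5c.png

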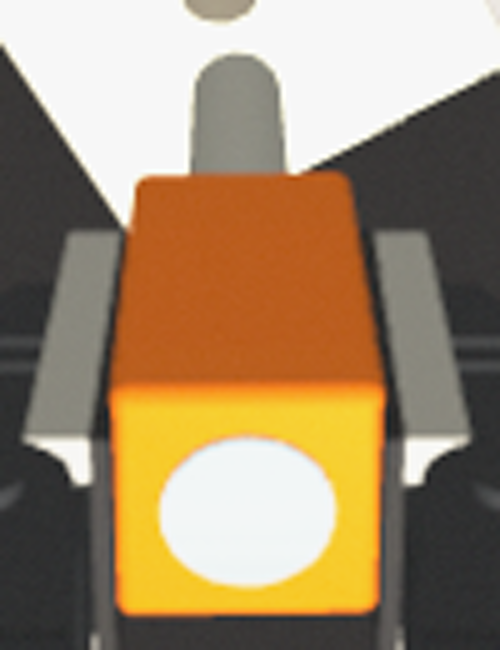

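Call:
apply_moves(increments=[20,36,3,0,0,20,40,4,0,0,20,40,4,0,0,20,40,4,0,0,20,40,4,10,0,20,36,3,10,0,20,16,0,10,0,20,0,0,10,0,20,0,0,0,0])

```text
t: 9.28
eef_pos: [0.5655, 0.0648, 0.1021]
tool_rot: [0.005, 0.702, 0.712, 0.011]
contact_force: [-0.2, -1.0, -0.7]
gripper_width: 0.247
```

```bash
python3 - <<'E'
from fit import *
T=Twt();print(axyaw(),T[:3,3],T[:3,2],T[:3,:3]@[0,0,.0556]+T[:3,3],get_obs()["contact_force"])
E
```

```text
(np.float64(90.81334050617568), np.float64(0.8012912784767425)) [0.56551584 0.06478654 0.10212621] [ 0.02254867  0.00958768 -0.99969977] [0.56676954 0.06531961 0.04654291] [-0.16222328 -1.0392636  -0.66567815]
```

Call:
apply_moves(increments=[20,15,0,6,0,20,15,0,6,0,20,8,0,1,0,20,0,0,0,0,20,0,0,0,0,20,0,0,0,0])

```text
t: 10.02
eef_pos: [0.5661, 0.1024, 0.0895]
tool_rot: [0.005, 0.703, 0.711, 0.012]
contact_force: [0.7, 0.1, -0.7]
gripper_width: 0.246
```

```bash
cat > st.py <<'E'
from fit import *
o=get_obs();T=Twt();print("t",round(o["t"],2),"yaw",axyaw()[1].round(2),"tcp",T[:3,3].round(4),"tz",T[:3,2].round(3),"tip",(T[:3,:3]@[0,0,.0556]+T[:3,3]).round(4),"F",o["contact_force"].round(2),"g",round(o["gripper_width"],3))
E
python3 st.py
```

```text
t 10.03 yaw 0.57 tcp [0.5661 0.1024 0.0895] tz [ 0.024  0.009 -1.   ] tip [0.5674 0.1029 0.0339] F [ 0.69  0.06 -0.72] g 0.246
```

```bash
python3 - <<'E'
from h import *
p,d=read_camera("wrist");cv2.imwrite("pics/w6.png",p)
E
```

```text
(no output)
```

View pics/w6.png

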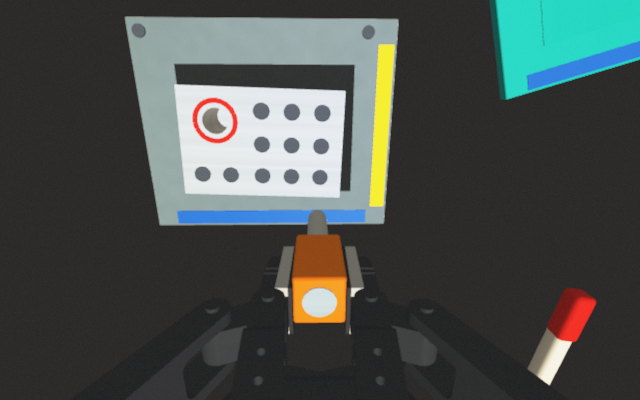

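Pin tip at (317,212) just short of the block's blue-side face (bottom edge ≈ row 195), about 30 mm toward yellow. Creep in.

Call:
apply_moves(increments=[20,3,0,0,0,20,3,0,0,0,20,0,0,0,0,20,0,0,0,0])

```text
t: 10.58
eef_pos: [0.5662, 0.1083, 0.0898]
tool_rot: [0.006, 0.704, 0.71, 0.012]
contact_force: [0.8, 0.9, -1.4]
gripper_width: 0.249
```

```bash
python3 st.py
```

```text
t 10.57 yaw 0.53 tcp [0.5662 0.1083 0.0898] tz [ 0.024  0.009 -1.   ] tip [0.5675 0.1088 0.0342] F [ 0.84  0.88 -1.41] g 0.249
```

Call:
apply_moves(increments=[20,2,0,0,0,20,1,0,0,0,20,0,0,0,0,20,0,0,0,0])

```text
t: 11.08
eef_pos: [0.5662, 0.1115, 0.0898]
tool_rot: [0.006, 0.704, 0.71, 0.012]
contact_force: [-0.2, -1.1, -0.9]
gripper_width: 0.248
```

Call:
apply_moves(increments=[20,0.7,0,0,0,20,0,0,0,0])

```text
t: 11.32
eef_pos: [0.5661, 0.1122, 0.0898]
tool_rot: [0.006, 0.704, 0.71, 0.012]
contact_force: [0.6, 0.2, -1.3]
gripper_width: 0.249
```

Call:
apply_moves(increments=[20,0.6,0,0,0,20,0,0,0,0])

```text
t: 11.58
eef_pos: [0.5661, 0.1128, 0.0898]
tool_rot: [0.006, 0.704, 0.71, 0.012]
contact_force: [0.4, 0.4, -1.3]
gripper_width: 0.25
```

Call:
apply_moves(increments=[20,0.6,0,0,0,20,0,0,0,0])

```text
t: 11.82
eef_pos: [0.5661, 0.1134, 0.0898]
tool_rot: [0.006, 0.704, 0.71, 0.012]
contact_force: [0.1, 0.3, -1.6]
gripper_width: 0.25
```

Call:
apply_moves(increments=[20,0.6,0,0,0,20,0,0,0,0])

```text
t: 12.08
eef_pos: [0.5661, 0.1141, 0.0898]
tool_rot: [0.006, 0.704, 0.71, 0.012]
contact_force: [-0.5, -0.4, -0.8]
gripper_width: 0.249
```

Call:
apply_moves(increments=[20,0.5,0,0,0,20,0,0,0,0])

```text
t: 12.32
eef_pos: [0.5661, 0.1146, 0.0898]
tool_rot: [0.006, 0.704, 0.71, 0.012]
contact_force: [0.4, -0.7, -1.1]
gripper_width: 0.248
```

Call:
apply_moves(increments=[20,0.5,0,0,0,20,0,0,0,0])

```text
t: 12.58
eef_pos: [0.5661, 0.1151, 0.0898]
tool_rot: [0.006, 0.704, 0.71, 0.012]
contact_force: [-0.4, -0.6, -1.4]
gripper_width: 0.247
```

Call:
apply_moves(increments=[20,0.5,0,0,0,20,0,0,0,0])

```text
t: 12.82
eef_pos: [0.5661, 0.1156, 0.0898]
tool_rot: [0.006, 0.704, 0.71, 0.012]
contact_force: [-0.1, 0.1, -1.4]
gripper_width: 0.25
```

```bash
python3 - <<'E'
from h import *
p,d=read_camera("wrist");cv2.imwrite("pics/w7.png",cv2.resize(p[120:330,230:400],None,fx=2.8,fy=2.8,interpolation=2))
E
```

```text
(no output)
```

View pics/w7.png

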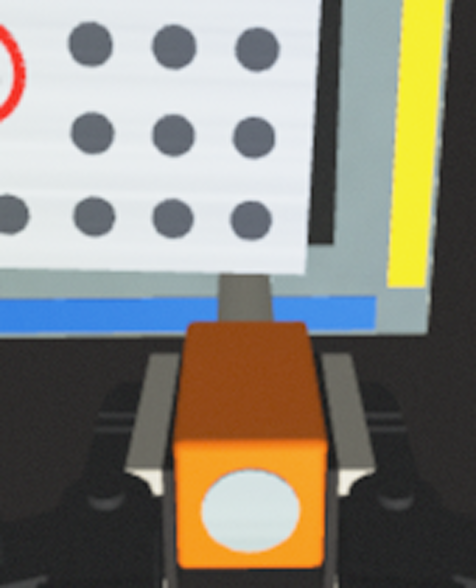

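Call:
apply_moves(increments=[20,0.5,0,0,0,20,0,0,0,0])

```text
t: 13.12
eef_pos: [0.5661, 0.1161, 0.0899]
tool_rot: [0.006, 0.704, 0.71, 0.012]
contact_force: [-0.6, -0.5, -0.8]
gripper_width: 0.249
```

Call:
apply_moves(increments=[20,0.5,0,0,0,20,0,0,0,0])

```text
t: 13.38
eef_pos: [0.5661, 0.1164, 0.0899]
tool_rot: [0.006, 0.704, 0.71, 0.012]
contact_force: [0.6, 0.9, -1.4]
gripper_width: 0.248
```

Call:
apply_moves(increments=[20,0.5,0,0,0,20,0,0,0,0])

```text
t: 13.62
eef_pos: [0.5661, 0.1165, 0.0898]
tool_rot: [0.006, 0.704, 0.71, 0.011]
contact_force: [0.4, -0.6, -0.7]
gripper_width: 0.251
```

Call:
apply_moves(increments=[20,0.4,0,0,0,20,0,0,0,0])

```text
t: 13.88
eef_pos: [0.5661, 0.1165, 0.0899]
tool_rot: [0.006, 0.704, 0.71, 0.011]
contact_force: [0.0, -1.8, 0.4]
gripper_width: 0.249
```

Position has stalled at y=0.1165: contact. Now hold with steady small pushes.

Call:
apply_moves(increments=[20,0.5,0,0,0,20,0.5,0,0,0,20,0.5,0,0,0])

```text
t: 14.25
eef_pos: [0.5661, 0.1168, 0.0899]
tool_rot: [0.006, 0.704, 0.71, 0.011]
contact_force: [-0.3, -3.6, 0.2]
gripper_width: 0.25
```

```bash
python3 st.py
```

```text
t 14.25 yaw 0.42 tcp [0.5661 0.1168 0.0899] tz [ 0.024  0.006 -1.   ] tip [0.5674 0.1171 0.0343] F [-0.3  -3.57  0.15] g 0.25
```

Call:
apply_moves(increments=[20,0.4,0,0,0,20,0.4,0,0,0,20,0.4,0,0,0])

```text
t: 14.62
eef_pos: [0.5661, 0.1169, 0.0899]
tool_rot: [0.007, 0.705, 0.709, 0.01]
contact_force: [-0.2, -3.7, -0.3]
gripper_width: 0.25
```

Call:
apply_moves(increments=[20,0.3,0,0,0,20,0.3,0,0,0,20,0.3,0,0,0,20,0.3,0,0,0])

```text
t: 15.12
eef_pos: [0.5661, 0.1171, 0.0899]
tool_rot: [0.007, 0.705, 0.709, 0.01]
contact_force: [-0.5, -5.2, 0.6]
gripper_width: 0.248
```

```bash
python3 st.py
```

```text
t 15.12 yaw 0.33 tcp [0.5661 0.1171 0.0899] tz [ 0.024  0.004 -1.   ] tip [0.5674 0.1173 0.0343] F [-0.49 -5.2   0.61] g 0.248
```

About 1 s at 3.6–5.2 N. Back off, shift to the other end, and approach again.

Call:
apply_moves(increments=[20,-3,0,0,0,20,-5,0,0,0,20,0,-15,0,0,20,0,-20,0,0,20,0,-17,0,0,20,0,-8,0,0,20,0,0,0,0,20,0,0,0,0])

```text
t: 16.12
eef_pos: [0.5013, 0.1137, 0.0882]
tool_rot: [0.005, 0.703, 0.711, 0.012]
contact_force: [1.3, -1.1, -1.0]
gripper_width: 0.251
```

```bash
python3 st.py
```

```text
t 16.12 yaw 0.57 tcp [0.5013 0.1137 0.0882] tz [ 0.023  0.01  -1.   ] tip [0.5026 0.1143 0.0326] F [ 1.29 -1.14 -0.97] g 0.251
```

Call:
apply_moves(increments=[20,0.8,0,0,0,20,0.8,0,0,0,20,0,0,0,0])

```text
t: 16.5
eef_pos: [0.5026, 0.1154, 0.0883]
tool_rot: [0.005, 0.704, 0.71, 0.012]
contact_force: [0.1, -1.0, -1.6]
gripper_width: 0.248
```

Call:
apply_moves(increments=[20,0.5,0,0,0,20,0.5,0,0,0])

```text
t: 16.75
eef_pos: [0.5027, 0.1163, 0.0883]
tool_rot: [0.005, 0.704, 0.71, 0.012]
contact_force: [-0.4, -0.5, -1.8]
gripper_width: 0.248
```

Call:
apply_moves(increments=[20,0.5,0,0,0,20,0.4,0,0,0])

```text
t: 17.0
eef_pos: [0.5027, 0.1173, 0.0883]
tool_rot: [0.005, 0.704, 0.71, 0.012]
contact_force: [-0.6, 0.1, -0.7]
gripper_width: 0.249
```

Call:
apply_moves(increments=[20,0.4,0,0,0,20,0.4,0,0,0])

```text
t: 17.25
eef_pos: [0.5027, 0.1181, 0.0883]
tool_rot: [0.005, 0.704, 0.71, 0.012]
contact_force: [0.0, -1.2, -1.3]
gripper_width: 0.251
```

Call:
apply_moves(increments=[20,0.4,0,0,0,20,0.4,0,0,0])

```text
t: 17.5
eef_pos: [0.5027, 0.1182, 0.0883]
tool_rot: [0.005, 0.704, 0.71, 0.012]
contact_force: [-0.8, -0.8, -0.6]
gripper_width: 0.251
```

Call:
apply_moves(increments=[20,0.4,0,0,0,20,0.4,0,0,0])

```text
t: 17.75
eef_pos: [0.5027, 0.1183, 0.0883]
tool_rot: [0.006, 0.704, 0.71, 0.012]
contact_force: [0.0, -2.2, -0.3]
gripper_width: 0.25
```

Call:
apply_moves(increments=[20,0.4,0,0,0,20,0.4,0,0,0])

```text
t: 18.0
eef_pos: [0.5027, 0.1184, 0.0883]
tool_rot: [0.006, 0.704, 0.71, 0.011]
contact_force: [0.5, -2.9, 0.4]
gripper_width: 0.248
```

Call:
apply_moves(increments=[20,0.4,0,0,0,20,0.4,0,0,0,20,0.4,0,0,0])

```text
t: 18.38
eef_pos: [0.5027, 0.1185, 0.0883]
tool_rot: [0.006, 0.705, 0.71, 0.011]
contact_force: [0.5, -4.4, 0.4]
gripper_width: 0.25
```

Call:
apply_moves(increments=[20,0.3,0,0,0,20,0.3,0,0,0,20,0.3,0,0,0,20,0.3,0,0,0])

```text
t: 18.88
eef_pos: [0.5026, 0.1186, 0.0883]
tool_rot: [0.007, 0.705, 0.709, 0.01]
contact_force: [-0.7, -4.5, 0.6]
gripper_width: 0.248
```

```bash
python3 st.py
```

```text
t 18.88 yaw 0.35 tcp [0.5026 0.1186 0.0883] tz [ 0.024  0.005 -1.   ] tip [0.504  0.1189 0.0327] F [-0.7  -4.52  0.63] g 0.248
```

Call:
apply_moves(increments=[20,-3,0,0,0,20,-10,0,0,0,20,-12,0,0,0,20,0,15,0,0,20,0,22,0,0,20,0,22,0,0,20,0,22,0,0,20,0,20,0,0,20,0,8,0,0,20,0,0,0,0])

```text
t: 20.12
eef_pos: [0.6206, 0.0972, 0.0909]
tool_rot: [0.006, 0.704, 0.71, 0.014]
contact_force: [-1.0, -0.5, -1.2]
gripper_width: 0.245
```

```bash
python3 st.py
```

```text
t 20.12 yaw 0.5 tcp [0.6206 0.0972 0.0909] tz [ 0.027  0.011 -1.   ] tip [0.6222 0.0978 0.0354] F [-1.01 -0.5  -1.24] g 0.245
```

Call:
apply_moves(increments=[20,18,0,0,0,20,22,0,1,0,20,12,-5,1,0,20,0,-10,1,0,20,0,-5,0,0,20,0,0,0,0,20,0,0,0,0])

```text
t: 21.0
eef_pos: [0.5958, 0.154, 0.0875]
tool_rot: [0.004, 0.703, 0.711, 0.013]
contact_force: [0.5, -0.1, -0.6]
gripper_width: 0.25
```

```bash
python3 st.py;  python3 - <<'E'
from h import *
p,d=read_camera("wrist");cv2.imwrite("pics/w8.png",p)
E
```

```text
t 21.0 yaw 0.62 tcp [0.5958 0.154  0.0875] tz [ 0.025  0.012 -1.   ] tip [0.5972 0.1547 0.0319] F [ 0.49 -0.13 -0.65] g 0.25
```

View pics/w8.png

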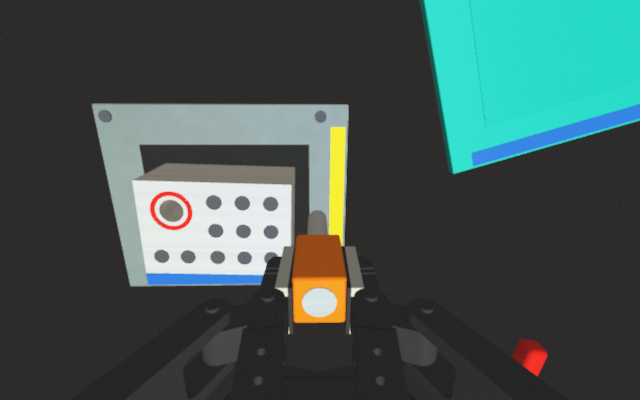

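Shank (308–327) is ~13 px to the yellow side of the block's end edge (295). Creep toward it.

Call:
apply_moves(increments=[20,0,-2,0,0,20,0,-2,0,0,20,0,0,0,0])

```text
t: 21.42
eef_pos: [0.5921, 0.1531, 0.0875]
tool_rot: [0.005, 0.704, 0.71, 0.013]
contact_force: [-0.1, 0.4, -0.4]
gripper_width: 0.253
```

Call:
apply_moves(increments=[20,0,-0.6,0,0,20,0,-0.6,0,0])

```text
t: 21.68
eef_pos: [0.591, 0.153, 0.0875]
tool_rot: [0.005, 0.704, 0.71, 0.013]
contact_force: [-0.1, -0.0, -0.9]
gripper_width: 0.254
```

Call:
apply_moves(increments=[20,0,-0.5,0,0,20,0,-0.5,0,0])

```text
t: 21.92
eef_pos: [0.5899, 0.1531, 0.0874]
tool_rot: [0.005, 0.704, 0.71, 0.013]
contact_force: [0.7, -0.5, -0.7]
gripper_width: 0.246
```

Call:
apply_moves(increments=[20,0,-0.5,0,0,20,0,-0.5,0,0])

```text
t: 22.18
eef_pos: [0.5888, 0.1531, 0.0874]
tool_rot: [0.005, 0.704, 0.71, 0.013]
contact_force: [0.3, 0.3, -1.4]
gripper_width: 0.247
```

Call:
apply_moves(increments=[20,0,-0.4,0,0,20,0,-0.4,0,0])

```text
t: 22.42
eef_pos: [0.588, 0.1531, 0.0874]
tool_rot: [0.005, 0.704, 0.71, 0.013]
contact_force: [-0.7, -0.5, -1.3]
gripper_width: 0.249
```

Call:
apply_moves(increments=[20,0,-0.4,0,0,20,0,-0.4,0,0])

```text
t: 22.68
eef_pos: [0.5872, 0.1531, 0.0874]
tool_rot: [0.005, 0.704, 0.71, 0.013]
contact_force: [-0.5, 0.6, -1.6]
gripper_width: 0.253
```

Call:
apply_moves(increments=[20,0,-0.4,0,0,20,0,-0.4,0,0])

```text
t: 22.92
eef_pos: [0.5863, 0.1531, 0.0873]
tool_rot: [0.005, 0.704, 0.71, 0.013]
contact_force: [-0.4, 0.5, -0.8]
gripper_width: 0.252
```

Call:
apply_moves(increments=[20,0,-0.4,0,0,20,0,-0.4,0,0])

```text
t: 23.18
eef_pos: [0.5856, 0.1531, 0.0873]
tool_rot: [0.005, 0.704, 0.71, 0.013]
contact_force: [0.9, -0.4, -2.5]
gripper_width: 0.252
```

Call:
apply_moves(increments=[20,0,-0.4,0,0,20,0,-0.4,0,0])

```text
t: 23.42
eef_pos: [0.5855, 0.153, 0.0875]
tool_rot: [0.005, 0.704, 0.71, 0.014]
contact_force: [0.7, 0.4, -1.6]
gripper_width: 0.249
```

Call:
apply_moves(increments=[20,0,-0.4,0,0,20,0,-0.4,0,0])

```text
t: 23.68
eef_pos: [0.5854, 0.1531, 0.0877]
tool_rot: [0.006, 0.704, 0.71, 0.014]
contact_force: [1.6, -0.2, -3.1]
gripper_width: 0.252
```

Call:
apply_moves(increments=[20,0,-0.4,0,0,20,0,-0.4,0,0])

```text
t: 23.92
eef_pos: [0.5853, 0.153, 0.0879]
tool_rot: [0.007, 0.704, 0.71, 0.015]
contact_force: [3.3, 0.6, -3.1]
gripper_width: 0.249
```

Call:
apply_moves(increments=[20,0,-0.4,0,0,20,0,-0.4,0,0,20,0,-0.4,0,0])

```text
t: 24.3
eef_pos: [0.5851, 0.153, 0.0881]
tool_rot: [0.007, 0.704, 0.71, 0.016]
contact_force: [3.4, -0.0, -3.1]
gripper_width: 0.251
```

Call:
apply_moves(increments=[20,0,-0.3,0,0,20,0,-0.3,0,0,20,0,-0.3,0,0,20,0,-0.3,0,0])

```text
t: 24.8
eef_pos: [0.5848, 0.1529, 0.0883]
tool_rot: [0.008, 0.704, 0.71, 0.017]
contact_force: [4.8, 0.3, -4.9]
gripper_width: 0.246
```

```bash
python3 st.py
```

```text
t 24.8 yaw 0.5 tcp [0.5848 0.1529 0.0883] tz [ 0.035  0.012 -0.999] tip [0.5867 0.1536 0.0328] F [ 4.83  0.28 -4.89] g 0.246
```

End face held about 1 s at 3–5 N. From the three contacts, slope −0.027 rad and bore at ≈(0.5108, 0.1664) in tip coordinates (vision said (0.5115, 0.168)). Back off, rise, and go above the bore.

Call:
apply_moves(increments=[20,0,3,0,0,20,0,5,0,0,20,0,2,-8,0,20,0,0,-12,0,20,0,0,-14,0,20,0,0,-6,0,20,0,0,0,0])

```text
t: 25.68
eef_pos: [0.5906, 0.1526, 0.1315]
tool_rot: [0.005, 0.704, 0.71, 0.014]
contact_force: [-0.6, 0.8, -2.2]
gripper_width: 0.25
```

```bash
cat > bore.py <<'E'
from fit import *
import sys
T=Twt();tip=T[:3,:3]@[0,0,.0556]+T[:3,3]
B=np.array([float(sys.argv[1]),float(sys.argv[2])])
d=np.r_[B-tip[:2],0]
print("to go tool mm",(T[:3,:3].T@d*1e3).round(2),"tip z",tip[2].round(4))
E
python3 st.py; python3 bore.py .5108 .1664
```

```text
t 25.68 yaw 0.53 tcp [0.5906 0.1526 0.1315] tz [ 0.027  0.013 -1.   ] tip [0.5921 0.1533 0.0759] F [-0.6   0.79 -2.19] g 0.25
to go tool mm [ 13.83 -81.19  -2.05] tip z 0.0759
```

Call:
apply_moves(increments=[20,3,-15,0,0,20,3,-20,0,0,20,3,-20,0,0,20,3,-16,0,0,20,1,-6,0,0,20,0,0,0,0,20,0,0,0,0])

```text
t: 26.55
eef_pos: [0.5067, 0.1657, 0.1278]
tool_rot: [0.004, 0.703, 0.711, 0.013]
contact_force: [0.1, 0.3, -0.2]
gripper_width: 0.246
```

```bash
python3 st.py; python3 bore.py .5108 .1664;  python3 - <<'E'
from h import *
p,d=read_camera("wrist");cv2.imwrite("pics/w9.png",cv2.resize(p[120:330,230:420],None,fx=2.8,fy=2.8,interpolation=2))
E
```

```text
t 26.55 yaw 0.59 tcp [0.5067 0.1657 0.1278] tz [ 0.023  0.012 -1.   ] tip [0.508  0.1664 0.0722] F [ 0.12  0.25 -0.24] g 0.246
to go tool mm [-0.03  2.84  0.07] tip z 0.0722
```

View pics/w9.png

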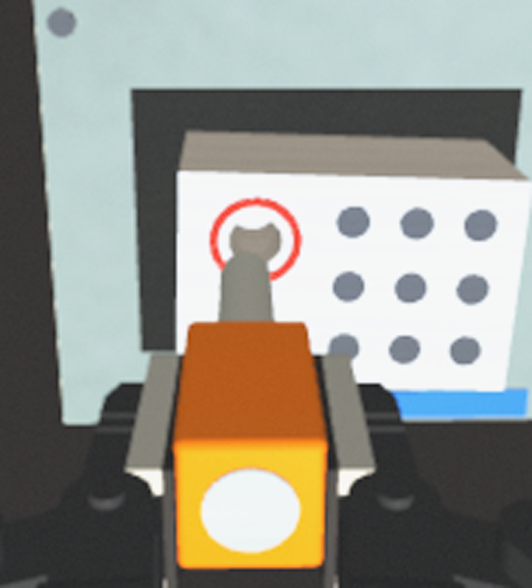

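Pin tip (column 246 in crop) is a bit left of the bore (256), which agrees with the computed +2.8 mm.

Call:
apply_moves(increments=[20,0,2.8,0,0,20,-0.1,-0.2,8,0,20,-0.1,-0.1,5,0,20,0,0,0,0,20,0,0,0,0])

```text
t: 27.22
eef_pos: [0.5107, 0.165, 0.1135]
tool_rot: [0.005, 0.704, 0.71, 0.012]
contact_force: [0.0, -0.4, -1.2]
gripper_width: 0.248
```

```bash
python3 st.py; python3 bore.py .5108 .1664;  python3 - <<'E'
from h import *
p,d=read_camera("wrist");cv2.imwrite("pics/w10.png",cv2.resize(p[120:330,230:420],None,fx=2.8,fy=2.8,interpolation=2))
E
```

```text
t 27.23 yaw 0.51 tcp [0.5107 0.165  0.1135] tz [ 0.024  0.011 -1.   ] tip [0.5121 0.1656 0.0579] F [ 0.05 -0.37 -1.17] g 0.248
to go tool mm [ 0.8  -1.26 -0.02] tip z 0.0579
```

View pics/w10.png

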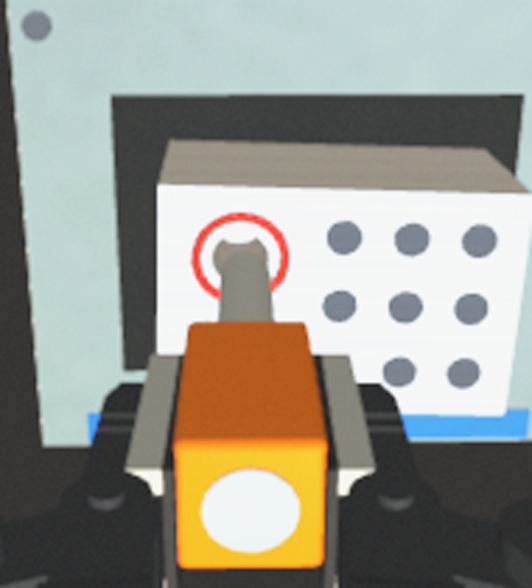

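Call:
apply_moves(increments=[20,0.8,-1.2,0,0,20,0,0,0,0,20,0,0,0,0])

```text
t: 27.65
eef_pos: [0.5096, 0.1661, 0.1139]
tool_rot: [0.005, 0.704, 0.71, 0.013]
contact_force: [-0.2, 0.1, -0.6]
gripper_width: 0.25
```

```bash
python3 st.py; python3 bore.py .5108 .1664
```

```text
t 27.65 yaw 0.53 tcp [0.5096 0.1661 0.1139] tz [ 0.024  0.012 -1.   ] tip [0.5109 0.1667 0.0583] F [-0.22  0.11 -0.62] g 0.25
to go tool mm [-0.31 -0.12 -0.01] tip z 0.0583
```

Call:
apply_moves(increments=[20,-0.3,-0.1,2,0,20,0,-0.05,2,0,20,0,-0.05,2,0,20,0,0,0,0])

```text
t: 28.15
eef_pos: [0.5094, 0.1658, 0.1074]
tool_rot: [0.005, 0.704, 0.71, 0.013]
contact_force: [-0.0, 0.7, -0.9]
gripper_width: 0.252
```

```bash
python3 st.py; python3 bore.py .5108 .1664
```

```text
t 28.15 yaw 0.53 tcp [0.5094 0.1658 0.1074] tz [ 0.024  0.012 -1.   ] tip [0.5108 0.1665 0.0518] F [-0.03  0.67 -0.94] g 0.252
to go tool mm [-0.06  0.01 -0.  ] tip z 0.0518
```

Call:
apply_moves(increments=[20,-0.03,-0.05,2,0,20,-0.03,-0.05,2,0,20,0,0,0,0])

```text
t: 28.52
eef_pos: [0.5095, 0.1658, 0.1031]
tool_rot: [0.005, 0.704, 0.71, 0.013]
contact_force: [0.3, -0.5, -0.9]
gripper_width: 0.25
```

Call:
apply_moves(increments=[20,-0.03,-0.05,2,0,20,-0.03,-0.05,2,0,20,0,0,0,0])

```text
t: 28.9
eef_pos: [0.5095, 0.1658, 0.0988]
tool_rot: [0.005, 0.704, 0.71, 0.013]
contact_force: [-0.8, -0.9, -1.3]
gripper_width: 0.251
```

```bash
python3 st.py; python3 bore.py .5108 .1664
```

```text
t 28.9 yaw 0.53 tcp [0.5095 0.1658 0.0988] tz [ 0.024  0.011 -1.   ] tip [0.5109 0.1664 0.0432] F [-0.79 -0.88 -1.29] g 0.251
to go tool mm [-0.02 -0.05 -0.  ] tip z 0.0432
```

Sliding in freely. Continue to about 1–2 mm above the floor (tip 23 mm).

Call:
apply_moves(increments=[20,-0.03,-0.08,2,0,20,-0.03,-0.05,2,0,20,-0.03,-0.05,2,0,20,0,0,0,0])

```text
t: 29.4
eef_pos: [0.5094, 0.1658, 0.0924]
tool_rot: [0.005, 0.704, 0.71, 0.013]
contact_force: [0.2, -0.4, -1.3]
gripper_width: 0.247
```

Call:
apply_moves(increments=[20,-0.03,-0.05,2,0,20,-0.03,-0.05,2,0,20,-0.03,-0.05,2,0,20,0,0,0,0])

```text
t: 29.9
eef_pos: [0.5095, 0.1658, 0.0859]
tool_rot: [0.005, 0.704, 0.71, 0.013]
contact_force: [0.4, -0.6, -1.4]
gripper_width: 0.25
```

```bash
python3 st.py; python3 bore.py .5108 .1664
```

```text
t 29.9 yaw 0.53 tcp [0.5095 0.1658 0.0859] tz [ 0.024  0.011 -1.   ] tip [0.5108 0.1664 0.0303] F [ 0.44 -0.59 -1.39] g 0.25
to go tool mm [-0. -0. -0.] tip z 0.0303
```

Call:
apply_moves(increments=[20,-0.03,-0.05,2,0,20,-0.03,-0.05,1.5,0,20,-0.03,-0.05,1,0,20,0,0,0,0])

```text
t: 30.4
eef_pos: [0.5095, 0.1657, 0.0811]
tool_rot: [0.005, 0.704, 0.71, 0.013]
contact_force: [-0.0, 0.1, -1.1]
gripper_width: 0.247
```

Call:
apply_moves(increments=[20,0,-0.03,0.6,0,20,0,-0.03,0.6,0,20,0,0,0,0])

```text
t: 30.78
eef_pos: [0.5095, 0.1658, 0.0799]
tool_rot: [0.005, 0.704, 0.71, 0.013]
contact_force: [-0.5, 1.1, -1.6]
gripper_width: 0.25
```

```bash
python3 st.py; python3 bore.py .5108 .1664
```

```text
t 30.77 yaw 0.54 tcp [0.5095 0.1658 0.0799] tz [ 0.024  0.012 -1.   ] tip [0.5108 0.1664 0.0243] F [-0.51  1.09 -1.64] g 0.25
to go tool mm [-0.01 -0.05 -0.  ] tip z 0.0243
```

Call:
apply_moves(increments=[20,0,-0.02,0.5,0,24,0,0,0,0,28,0,0,0,0,32,0,0,0,0,45,0,0,0,0,60,0,0,0,0,75,0,0,0,0,75,0,0,0,0,75,0,0,0,0])

```text
t: 31.9
eef_pos: [0.51, 0.1659, 0.0798]
tool_rot: [0.005, 0.704, 0.71, 0.013]
contact_force: [0.2, -1.0, 0.5]
gripper_width: 0.878
```

```bash
python3 st.py;  python3 - <<'E'
from h import *
p,d=read_camera("wrist");cv2.imwrite("pics/w11.png",p)
E
```

```text
t 31.9 yaw 0.53 tcp [0.51   0.1659 0.0798] tz [ 0.025  0.012 -1.   ] tip [0.5114 0.1666 0.0242] F [ 0.17 -1.01  0.51] g 0.878
```

View pics/w11.png

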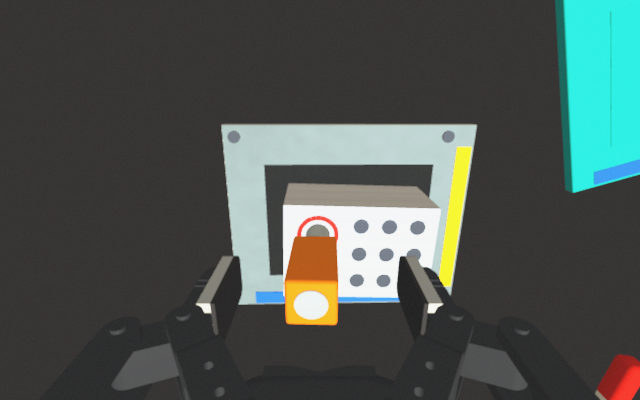

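Released: pin head at (312,280) clear of both fingers, shank in the ring. Retreat straight up.

Call:
apply_moves(increments=[75,0,0,-8,0,75,0,0,-15,0,75,0,0,-20,0,75,0,0,-25,0,75,0,0,-25,0,75,0,0,-25,0,75,40,0,0,0,75,0,0,0,0,75,0,0,0,0])

```text
t: 33.08
eef_pos: [0.5081, 0.2039, 0.2105]
tool_rot: [0.005, 0.705, 0.709, 0.017]
contact_force: [0.5, -0.3, 0.4]
gripper_width: 0.879
```

```bash
python3 st.py;  python3 - <<'E'
from h import *
p,d=read_camera("wrist");cv2.imwrite("pics/w12.png",p)
p,d=read_camera("side");cv2.imwrite("pics/s12.png",cv2.resize(p[80:260,220:420],None,fx=3,fy=3,interpolation=2))
E
```

```text
t 33.08 yaw 0.31 tcp [0.5081 0.2039 0.2105] tz [ 0.031  0.016 -0.999] tip [0.5099 0.2048 0.155 ] F [ 0.45 -0.29  0.44] g 0.879
```

View pics/w12.png

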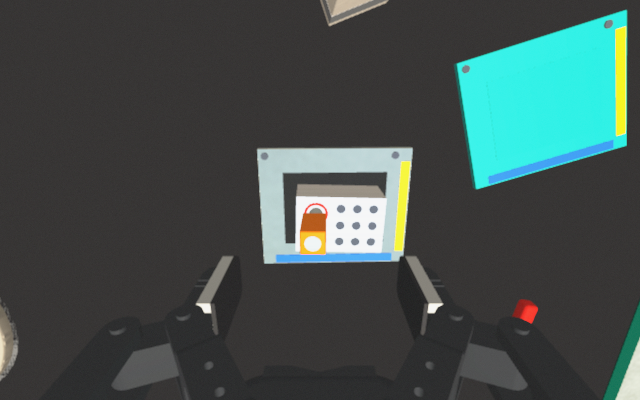

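View pics/s12.png

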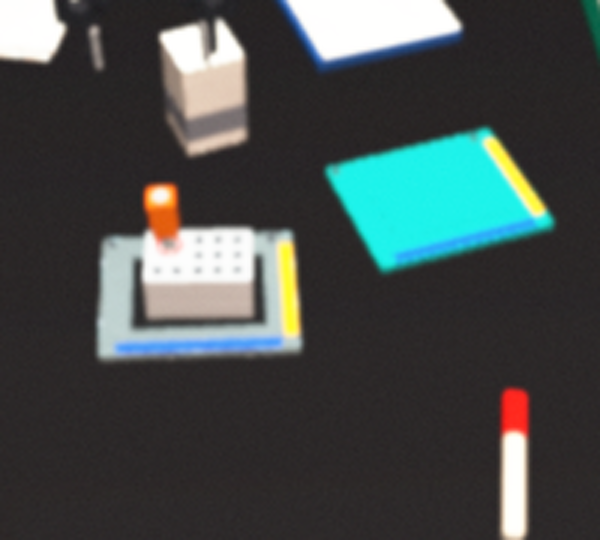

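```bash
python3 - <<'E'
from fit import *
K,W=cam("wrist");p,d=read_camera("wrist")
print(ray(K,W,[[313,243.5]],.113))
dd=d[239:248,308:318];print(np.median(dd))
c=np.array([(313-K[0,2])/K[0,0],(243.5-K[1,2])/K[1,1],1])*np.median(dd);print(W[:3,:3]@c+W[:3,3])
cv2.imwrite("pics/w13.png",cv2.resize(p[140:270,250:420],None,fx=4,fy=4,interpolation=2))
p,d=read_camera("side");K,W=cam("side")
print("side proj upright head top/ tip top of block",proj(K,W,[[.511,.167,.113],[.511,.167,.073]]))
cv2.imwrite("pics/s13.png",cv2.resize(p[130:210,240:340],None,fx=6,fy=6,interpolation=2))
E
```

```text
[[0.50777069 0.16558088 0.113     ]]
0.26600748
[0.50777559 0.16539886 0.11263735]
side proj upright head top/ tip top of block [[275.37372678 145.10086595]
 [276.37097471 156.90973342]]
```

View pics/s13.png

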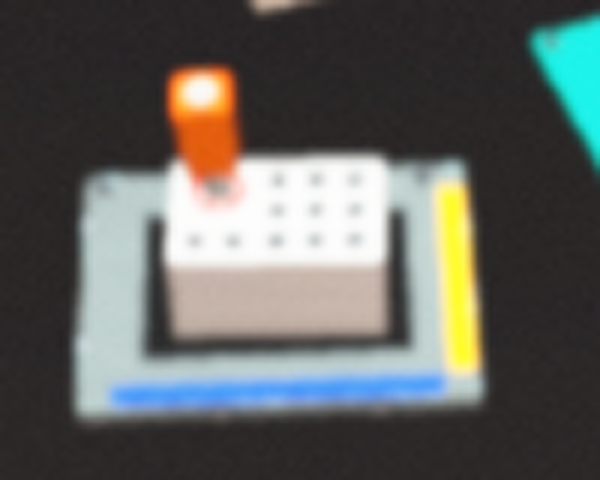

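Head top measures z = 0.1126 m (fully home would be 0.113), with a lean of only ~0.04 rad. Handing in.

```bash
python3 - <<'E'
from station import *
print(hand_in(),get_obs()["t"])
E
```

```text
the job is handed in; nothing more can be done
the job is handed in; nothing more can be done
```

I touched off all three faces in order, seated the pin in the red-ringed bore, released it and handed the job in at about 33 s. The hand-in gives no verdict.

**Touches:** I held each one for about a second. The last wrist force readings were about 5 N (blue face, yellow end), 4.5 N (blue face, other end) and 5 N (end face). Those readings carry about 1 N of noise.

**Block position:** The touches gave a block angle of about −0.027 rad and a bore at (0.511, 0.166) m. The camera had put the angle at −0.034 rad and the bore 1.5–2.5 mm away, which fits the 2 mm calibration. I used the touch result, and the pin went in without resistance.

**Final checks:**
- **Seating:** The head top measured 0.1126 m above the bench, against 0.113 m for fully home.
- **Lean:** The pin leans by roughly 0.04 rad, which is bore play and inside the 0.12 rad limit.
- **Clearance:** The open gripper stood about 10 cm above the pin and to one side, touching nothing.
- **Carton, jar and marker:** I didn't touch them. The carton and marker looked unmoved in the last side picture. I did not look at the jar again.

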